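# Make sure the green box's lid has caught

### The arm

A 7-joint arm with a two-finger parallel gripper is mounted at the origin on a cart in front of the work surface, level with it; the furniture and walls round the work are solid. World frame = base frame: x ahead of the robot, y to its left, z up, the work surface at z = 0. Lengths are in m, angles in rad, forces in N, time in s.
With the tool pointing down it reaches from about 0.4 to 0.9 m from the base axis. Payload 5.5 kg.
Tool frame: the origin (TCP) lies midway between the tips of the shut fingers; the grasp point (between the pads) lies 19 mm behind it (manip.grip_depth is the distance from the TCP to the grasp point, in m); z points along the fingers, y is the line along which they close (so a half turn about z gives the same grasp; the last joint's range is limited). The gripper opens to 92 mm and grips with 3 to 60 N. Pads are 19 mm wide; open, the fingers measure 130 mm over their backs; the gripper's body (75 mm by 190 mm) begins 47 mm behind the grasp point.
Start: joints at [-0.902, 0.501, -0.427, 1.55, 0.221, 1.138, -0.21], TCP at [0.257, 0.597, 0.227] pointing down, gripper open.
Joint ranges: [-2.88, 2.88], [-0.31, 2.03], [-1.54, 1.56], [0.2, 2.42], [-1.41, 4.55], [0.19, 2.02], [-2.57, 2.57]. Speed limits (rad/s): [2.57, 2.57, 3.14, 3.14, 3.14, 3.14, 3.14].

### API

Orientations are given as a unit quaternion [x, y, z, w].
In Python, from bench import manip, effector, viewer gives the robot as it stands. Calls block until the motion is done:
- manip.move_pose(position, orientation): joint-space move of the TCP to a pose.
- manip.servo_line(position, ori=None, vel=0.15): straight line of the TCP; ori=None keeps the orientation; vel is the mean speed in m/s.
- manip.movej(angles): joint-space move.
- effector.open_jaws() and effector.close(f_grip=None): open the fingers fully, or close them until they stop; f_grip is the grip in N (None keeps the last).
- manip.sleep(seconds).
- manip.solve_ik(position, orientation): joint angles nearest the present ones, or None.
- viewer.get_image(name): name is "scene" or "side" or "wrist"; returns the picture (420x560x3 uint8, red, green, blue); there is no depth.
- viewer.get_calibration(name): a dict with "vfov" (degrees; the focal length in pixels is half the picture's height over the tangent of half this angle, whatever the lens; pixels are square), "cx", "cy" (the principal point, pixels), "eye" and "attitude" of the camera in the world. Camera axes: x right, y down, z forward; pixel columns grow to the right and rows downward; lengths in m; the calibration is good to about 2 mm. A picture is of the moment at which its call begins: read the wrist's pose just before it. get_calibration takes no time and is no camera call; for the wrist camera it gives the pose at the moment of the call.
A pose or a line that the arm cannot do raises manip.PlanningError and nothing moves.
- manip.hand_in(): hands the job in; it is judged then, once.
Readings, each from a call of its own:
- manip.current_clock(): time.
- manip.current_q(): joint angles.
- manip.current_joint_velocities(): joint speeds.
- manip.current_tau(): joint torques, N m.
- manip.current_tool_pos(): TCP position.
- manip.current_tcp_rot(): TCP orientation.
- manip.current_force(): force on the tool from outside, world axes, zero at the start.
- manip.current_wrist_torque(): the same for the moment, N m.
- manip.current_finger_gap(): finger opening in m.
- manip.current_gripper_force(): force on a finger pad.
Only numpy, scipy, OpenCV 4.12 (cv2) and the standard library are available. Lean on these libraries where they do the work, as an engineer would, in place of code of your own. Each camera call takes 0.05 s, during which the arm holds its last target. There are 200 camera calls.

### The job

The lid of the green store box was only dropped to and stands a little proud. Tug it up by its knob a couple of centimetres to see that it gives, press it down until the catch snaps and the lid is fully home, then tug it again, firmly but not hard enough to pull it open, to check that the catch holds. Leave it shut and let go, and do not open the white box.

Things in the scene. Friction and masses are not known exactly. Their poses are not given: they have to be found in the camera images.
- green_knob (a point): Centre of the dark wooden knob, an upright cylinder 26 mm in diameter, 32 mm high, on the green lid (168 x 158 x 12 mm) of the green box (150 x 150 x 90 mm, fixed; lid's top 102 mm up when shut). Point 16 mm above the lid. z: the knob's axis; y: along the hinge line; x: to the hinge, 119 mm behind and 45 mm below this point. Fingers that close along y let the knob tilt between them.
- green_lid (a joint): Lid of the green box, rad: 0 shut, grows as it opens. Starts at about 0.1, resting on the catch (knob 11 mm above its shut height), free to lift; falls back when let go. About 12 N down on the knob snaps it past the catch at 0.055. Once caught it has free play to 0.015 (2 mm at the knob), then the catch resists, up to about 11 N at the knob near 0.025, where it would pull out: tug with 5 to 7 N.
- green_catch: Spring-mounted steel roller, 26 mm long and 8 mm thick, in the middle of the green box's front wall, 78 mm above the worktop; it is pushed into the box by up to 8 mm as the lid's steel tongue passes. Origin at its centre, axes as the box's: x into the box. It need not be touched.
- white_lid (a joint): Lid of the other box, the same but painted white, with the same knob; it is shut and caught (0) and is a bystander. rad, grows as it opens.

How it is judged:
By the outcome, as a careful person would: the job done as asked, in the order asked, and still so for the second after the job is handed in, with the robot touching nothing.
It also fails if it takes over 43 s, if anything falls off the work surface, if the arm or the gripper's body presses on something with over 40 N, if the wrist force passes 120 N, or if a joint passes its speed limit or range.

## Working session

There is one attempt and no reset: what is moved stays moved. The work goes in short steps, each a Python script; the robot and the scene stay as the last script left them, time stands still between calls to the robot, and variables do not carry over. Pictures are saved under pics/ and viewed, at most 10 in all, crops included, and the job is handed in when it is done.

```bash
ls; mkdir -p pics
python3 - <<'E'
from bench import manip, effector, viewer
import cv2
for n in ("scene","side"):
    c=viewer.get_calibration(n); print(n,c)
    cv2.imwrite(f"pics/{n}0.png",cv2.cvtColor(viewer.get_image(n),cv2.COLOR_RGB2BGR))
print(manip.current_clock(),manip.current_tcp_rot(),manip.grip_depth,manip.current_force())
E
```

```text
pics
scene {'vfov': 42.37390859342786, 'cx': 283.8225812889026, 'cy': 206.94934843527201, 'eye': array([-0.45148494, -0.97787149,  0.98862468]), 'attitude': array([ 0.8078149 , -0.34036778,  0.17917456, -0.44663334])}
side {'vfov': 54.84417600739066, 'cx': 279.70584709849857, 'cy': 201.4936866598029, 'eye': array([-0.0795    , -0.85608848,  0.79393874]), 'attitude': array([ 0.83705779, -0.28121511,  0.14457813, -0.44648571])}
0.1 [ 2.01502975e-01  9.79487500e-01 -8.63725268e-04 -2.05891905e-04] 0.0188 [-0.06618113 -0.01078268 -0.0922061 ]
```

View pics/scene0.png

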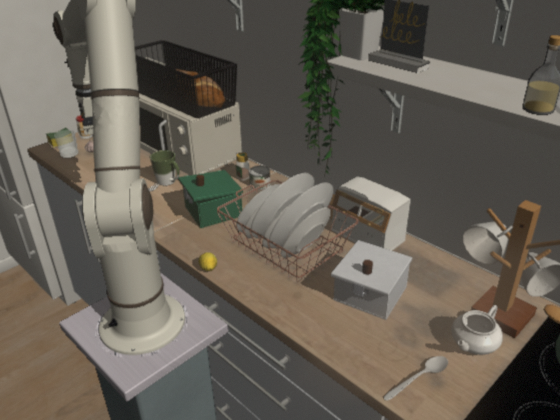

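View pics/side0.png

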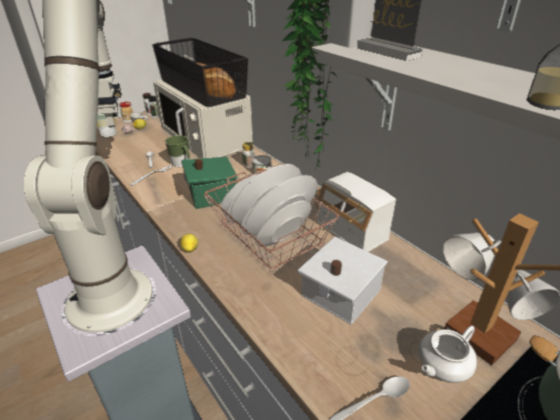

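The green box sits left of the dish rack, with its knob at about (200,180) in scene and (198,164) in side. I'll enlarge both.

Run:
```python
import cv2,numpy as np
a=cv2.imread("pics/scene0.png")[160:235,170:250]; b=cv2.imread("pics/side0.png")[145:220,170:250]
r=lambda i:cv2.resize(i,(400,375),interpolation=cv2.INTER_CUBIC)
cv2.imwrite("pics/c0.png",np.hstack([r(a),r(b)]))
```

```text
(no output)
```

View pics/c0.png

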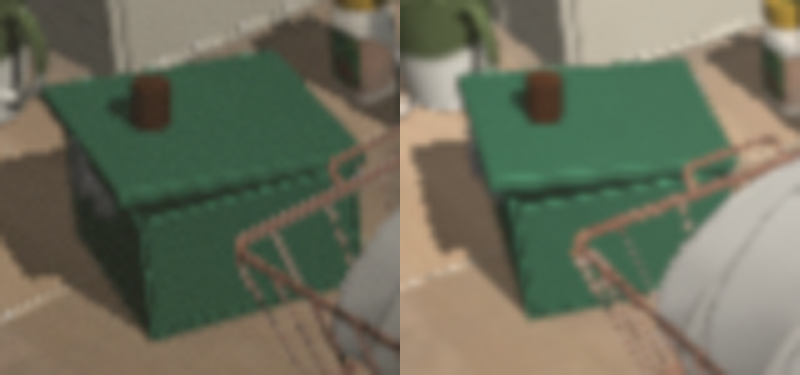

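The knob is at about (200.2,180.4) in scene and (198.8,164.4) in side. It is nearest the lid's left edge, and the steel catch shows on the left face. Next I triangulate the knob and lid corners.

```bash
cat > h.py <<'E'
from bench import manip, effector, viewer
import numpy as np, cv2
from scipy.spatial.transform import Rotation as R
def ray(c,p,H=420):
    f=H/2/np.tan(np.radians(c["vfov"])/2)
    d=R.from_quat(c["attitude"]).apply([(p[0]-c["cx"])/f,(p[1]-c["cy"])/f,1]); return np.array(c["eye"]),d/np.linalg.norm(d)
def tri(rs):
    A=[np.eye(3)-np.outer(d,d) for _,d in rs]; b=[a@e for a,(e,_) in zip(A,rs)]
    x=np.linalg.solve(sum(A),sum(b)); return x,[np.linalg.norm(a@(x-e)) for a,(e,_) in zip(A,rs)]
def onz(r,z): e,d=r; return e+d*(z-e[2])/d[2]
def project(c,P,H=420):
    f=H/2/np.tan(np.radians(c["vfov"])/2); v=R.from_quat(c["attitude"]).inv().apply(np.atleast_2d(P)-c["eye"]); return f*v[:,:2]/v[:,2:]+[c["cx"],c["cy"]]
E
python3 - <<'E'
from h import *
np.set_printoptions(precision=3,suppress=True)
S,D=viewer.get_calibration("scene"),viewer.get_calibration("side")
for n,a,b,z in [("knob",(200.2,180.4),(198.8,164.4),.129),("cL",(178.4,177.6),(182.4,160),.112),("cB",(225,170.4),(227,157),.102),("cR",(242.4,190),(237,177),.102),("cF",(195,200.6),(189.6,182.6),.112),("foot",(200.4,227.6),(196,208.6),0)]:
    ra,rb=ray(S,a),ray(D,b); print(n,*tri([ra,rb]),onz(ra,z),onz(rb,z))
print(project(S,[.257,.597,.227]))
E
```

```text
knob [0.425 0.287 0.129] [np.float64(0.0013571326174875082), np.float64(0.0013571326174874388)] [0.427 0.29  0.129] [0.424 0.285 0.129]
cL [0.408 0.386 0.109] [np.float64(0.0006436079960697924), np.float64(0.0006436079960697769)] [0.406 0.383 0.112] [0.405 0.379 0.112]
cB [0.553 0.319 0.103] [np.float64(0.001308187148934468), np.float64(0.0013081871489346246)] [0.556 0.323 0.102] [0.552 0.318 0.102]
cR [0.509 0.181 0.099] [np.float64(0.0021327362351166233), np.float64(0.002132736235116678)] [0.509 0.181 0.102] [0.505 0.173 0.102]
cF [0.36  0.234 0.106] [np.float64(0.0006862666752159855), np.float64(0.0006862666752159999)] [0.355 0.226 0.112] [0.356 0.222 0.112]
foot [ 0.369  0.234 -0.002] [np.float64(0.0014026000205528872), np.float64(0.001402600020552997)] [0.369 0.234 0.   ] [0.367 0.23  0.   ]
[[ 98.057 141.159]]
```

The points are consistent: edges are about 0.16 m, the foot is at z≈0 and the knob at z≈0.129, close to the expected 0.129. The hinge direction is about -20.5°. I'll move above the knob and look with the wrist camera.

```bash
cat >> h.py <<'E'
def down(a): # tool z down, tool y along world angle a
    y=np.array([np.cos(a),np.sin(a),0]); z=np.array([0,0,-1.]); return R.from_matrix(np.c_[np.cross(y,z),y,z]).as_quat()
E
python3 - <<'E'
from h import *
np.set_printoptions(precision=4,suppress=True)
q=down(np.radians(69.5))
print(manip.solve_ik([.425,.287,.25],q))
manip.servo_line([.425,.287,.25],q,vel=.2)
manip.sleep(.3)
c=viewer.get_calibration("wrist"); print(c,manip.current_tool_pos(),manip.current_clock(),manip.current_force())
np.save("w.npy",c,allow_pickle=True)
cv2.imwrite("pics/w1.png",cv2.cvtColor(viewer.get_image("wrist"),cv2.COLOR_RGB2BGR))
print(project(c,[[.425,.287,.129],[.419,.289,.145]]))
E
```

```text
[-0.3092  0.2212 -0.3871  1.8662  0.0945  1.072   0.4799]
{'vfov': 68.06349092956306, 'cx': 275.35146012081145, 'cy': 216.48520616019664, 'eye': array([0.348 , 0.3161, 0.408 ]), 'attitude': array([0.8121, 0.5633, 0.0866, 0.1255])} [0.4248 0.2873 0.2499] 2.3167 [0.1151 0.0266 0.0389]
[[275.2657 210.5129]
 [274.9857 208.7717]]
```

View pics/w1.png

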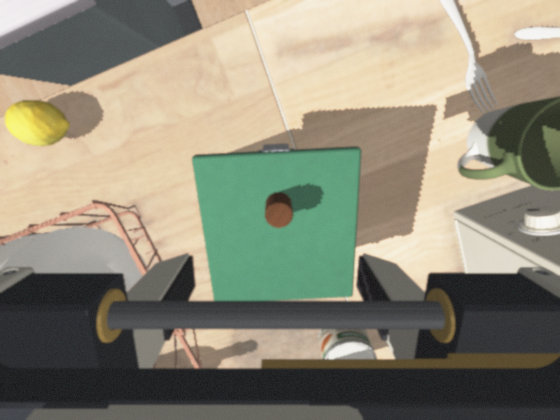

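The wrist picture shows the knob centre at (279,210), the lid's front corners at (195,157) and (359,149), and the steel tongue at (276,149). The way down is clear: the rack is to the left and the mug to the right.

Run:
```python
from h import *
np.set_printoptions(precision=4,suppress=True)
c=np.load("w.npy",allow_pickle=True).item()
g=cv2.imread("pics/w1.png").astype(int)
S,D=viewer.get_calibration("scene"),viewer.get_calibration("side")
m=((g[...,2]>g[...,1]+15)&(g[...,2]<150))[180:240,255:305]; ys,xs=np.nonzero(m); k=(xs.mean()+255,ys.mean()+180); print(k,m.sum(),xs.min()+255,xs.max()+255)
print("knob",onz(ray(c,k),.129),tri([ray(c,k),ray(S,(200.2,180.4)),ray(D,(198.8,164.4))]))
a,b=onz(ray(c,(195,157)),.113),onz(ray(c,(359,149)),.113)
d=b-a;print(a,b,np.linalg.norm(d),np.degrees(np.arctan2(d[1],d[0])))
a2,b2=onz(ray(c,(216,300)),.100),onz(ray(c,(354,298)),.100); d=b2-a2; print(a2,b2,np.linalg.norm(d),np.degrees(np.arctan2(d[1],d[0])),np.linalg.norm((a+b-a2-b2)/2))
e=(a2+b2-a-b)/2;print(np.degrees(np.arctan2(e[1],e[0])))
```

```text
(np.float64(278.01010101010104), np.float64(212.62121212121212)) 594 266 291
knob [0.4278 0.2887 0.129 ] (array([0.4267, 0.289 , 0.1281]), [np.float64(0.0013833395423682652), np.float64(0.001107525608691088), np.float64(0.0018840980347866335)])
[0.354  0.2331 0.113 ] [0.4008 0.3793 0.113 ] 0.15344740443793928 72.2439766243831
[0.5086 0.1838 0.1   ] [0.561  0.3313 0.1   ] 0.1564746708795703 70.46660363323778 0.16524714705804464
-17.17300409489752
```

```bash
cat >> h.py <<'E'
A=np.radians(71.5); Q=down(A); XH=np.array([np.sin(A),-np.cos(A),0])
HINGE=np.array([.427,.289,0])+.1139*XH+[0,0,.073]
def tcp(th,dz=0): # TCP for lid angle th, gripping 8 mm above knob centre
    x=-.119*np.cos(th)+.053*np.sin(th); z=.053*np.cos(th)+.119*np.sin(th)
    return HINGE+x*XH+[0,0,z-.0188+dz]
def st(l=""): print(l,"t%.2f"%manip.current_clock(),np.round(manip.current_tool_pos()-HINGE,4),"F",np.round(manip.current_force(),2),"gap %.4f"%manip.current_finger_gap(),"g %.1f"%manip.current_gripper_force(),flush=True)
E
python3 - <<'E'
from h import *
manip.servo_line(tcp(.1,.06),Q,vel=.15)
manip.servo_line(tcp(.1),vel=.1); manip.sleep(.2); st("pre")
effector.close(30); manip.sleep(.2); st("grip"); print(tcp(.1)-HINGE)
cv2.imwrite("pics/w2.png",cv2.cvtColor(viewer.get_image("wrist"),cv2.COLOR_RGB2BGR))
cv2.imwrite("pics/s2.png",cv2.resize(cv2.cvtColor(viewer.get_image("side"),cv2.COLOR_RGB2BGR)[120:225,140:280],None,fx=4,fy=4))
E
```

```text
pre t3.94 [-0.1068  0.0362  0.0466] F [ 0.19 -0.02  0.05] gap 0.0920 g 0.0
grip t5.18 [-0.1071  0.0363  0.0459] F [ 1.96  2.45 -1.  ] gap 0.0251 g 30.0
[-0.10726899  0.0358917   0.0458154 ]
```

View pics/s2.png

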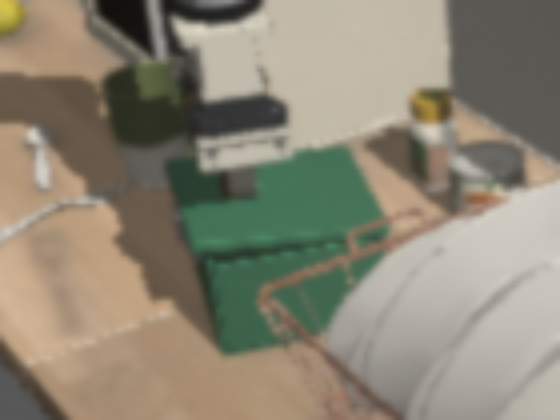

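The fingers hold the knob (gap 25 mm) with the lid still resting on its catch. Now I lift it.

Run:
```python
from h import *
for th in (.17,.24,.31): manip.servo_line(tcp(th),vel=.04); st(th)
manip.sleep(.3); st("up")
cv2.imwrite("pics/s3.png",cv2.resize(cv2.cvtColor(viewer.get_image("side"),cv2.COLOR_RGB2BGR)[120:225,140:280],None,fx=4,fy=4))
for th in (.24,.17,.11): manip.servo_line(tcp(th),vel=.04); st(th)
manip.sleep(.2); st("dn")
```

```text
0.17 t5.66 [-0.1028  0.035   0.0537] F [ 0.8   4.34 -2.63] gap 0.0255 g 30.0
0.24 t6.03 [-0.098   0.0335  0.061 ] F [-0.69  5.69 -2.49] gap 0.0255 g 30.0
0.31 t6.41 [-0.0926  0.0317  0.068 ] F [ 0.95  6.38 -1.51] gap 0.0254 g 30.0
up t6.71 [-0.0927  0.0317  0.0679] F [ 0.76  6.03 -1.54] gap 0.0252 g 30.0
0.24 t7.13 [-0.0977  0.0333  0.0611] F [-0.29  5.5   1.91] gap 0.0256 g 30.0
0.17 t7.51 [-0.1026  0.0349  0.0534] F [0.86 5.87 1.77] gap 0.0256 g 30.0
0.11 t7.85 [-0.1064  0.0361  0.0464] F [1.57 5.03 0.79] gap 0.0253 g 30.0
dn t8.05 [-0.1064  0.0361  0.0465] F [3.05 4.65 0.88] gap 0.0252 g 30.0
```

View pics/s3.png

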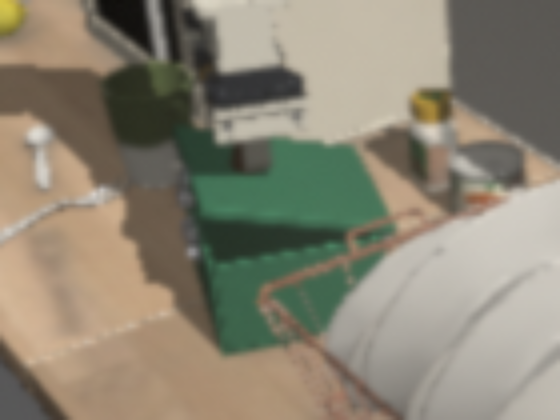

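The lid clearly opened, with the gap visible along its side. Now press it down in steps, watching the force.

Run:
```python
from h import *
th=.10
while th>-.04:
    manip.servo_line(tcp(th),vel=.03); f=manip.current_force()[2]; st("%.3f"%th)
    if f>35 or (th<.03 and f>18): break
    th-=.01
manip.sleep(.2); st("pressed")
```

```text
0.100 t8.30 [-0.1067  0.0362  0.0459] F [1.18 4.72 4.27] gap 0.0250 g 30.0
0.090 t8.55 [-0.107   0.0363  0.0452] F [1.2  4.97 7.57] gap 0.0253 g 30.0
0.080 t8.80 [-0.1074  0.0365  0.0444] F [ 1.38  2.41 10.83] gap 0.0249 g 30.0
0.070 t9.05 [-0.1079  0.0366  0.0433] F [ 0.92  2.25 11.33] gap 0.0254 g 30.0
0.060 t9.30 [-0.1087  0.0369  0.0417] F [1.5  4.11 6.29] gap 0.0252 g 30.0
0.050 t9.55 [-0.1097  0.0371  0.0397] F [ 3.42  5.68 -1.48] gap 0.0256 g 30.0
0.040 t9.80 [-0.1106  0.0374  0.0379] F [ 3.83  7.32 -5.69] gap 0.0256 g 30.0
0.030 t10.05 [-0.1111  0.0376  0.0367] F [ 3.38  6.34 -6.11] gap 0.0260 g 30.0
0.020 t10.30 [-0.1113  0.0376  0.0361] F [3.42 4.69 0.43] gap 0.0252 g 30.0
0.010 t10.55 [-0.1117  0.0378  0.0351] F [2.3  5.29 0.66] gap 0.0254 g 30.0
0.000 t10.80 [-0.112   0.0379  0.0344] F [1.18 3.56 4.04] gap 0.0253 g 30.0
-0.010 t11.05 [-0.1119  0.038   0.0342] F [ 0.52  1.54 12.98] gap 0.0254 g 30.0
-0.020 t11.30 [-0.112   0.038   0.0339] F [-0.82  0.37 20.97] gap 0.0251 g 30.0
pressed t11.50 [-0.112   0.038   0.0339] F [-0.21  0.65 20.31] gap 0.0254 g 30.0
```

The catch snapped: 11.3 N peak, then the lid pulled itself in and met a hard stop at its shut height. Now the holding tug, aiming for about 6 N.

Run:
```python
from h import *
th=0
while th<.045:
    manip.servo_line(tcp(th),vel=.03); manip.sleep(.05); f=np.mean([manip.current_force()[2] for _ in range(4)]); st("%.4f"%th)
    if f<-5.6: break
    th+=.004 if f>-2.5 else .002
for _ in range(4): manip.sleep(.15); st("hold")
```

```text
0.0000 t11.80 [-0.112   0.0379  0.0343] F [2.04 4.04 3.84] gap 0.0254 g 30.0
0.0040 t12.10 [-0.112   0.0379  0.0343] F [4.26 4.11 1.77] gap 0.0252 g 30.0
0.0080 t12.40 [-0.1119  0.0378  0.0346] F [ 3.7   4.75 -0.35] gap 0.0253 g 30.0
0.0120 t12.70 [-0.1118  0.0378  0.035 ] F [ 3.66  5.76 -0.62] gap 0.0253 g 30.0
0.0160 t13.00 [-0.1116  0.0377  0.0354] F [ 4.29  6.3  -1.41] gap 0.0254 g 30.0
0.0200 t13.30 [-0.1115  0.0377  0.0358] F [ 3.76  7.   -1.44] gap 0.0255 g 30.0
0.0240 t13.60 [-0.1113  0.0376  0.0362] F [ 4.03  5.97 -2.81] gap 0.0254 g 30.0
0.0260 t13.90 [-0.1113  0.0376  0.0362] F [ 4.98  6.59 -3.77] gap 0.0250 g 30.0
0.0280 t14.20 [-0.1113  0.0376  0.0363] F [ 4.13  6.93 -5.98] gap 0.0254 g 30.0
hold t14.35 [-0.1113  0.0376  0.0363] F [ 4.84  6.5  -6.63] gap 0.0254 g 30.0
hold t14.50 [-0.1113  0.0376  0.0363] F [ 4.33  7.5  -6.16] gap 0.0256 g 30.0
hold t14.65 [-0.1113  0.0376  0.0363] F [ 5.31  6.4  -5.18] gap 0.0251 g 30.0
hold t14.80 [-0.1113  0.0376  0.0363] F [ 5.22  7.08 -5.36] gap 0.0256 g 30.0
```

The catch holds at about 6 N after 2 mm of free play. Lower the lid home, let go and retreat.

Run:
```python
from h import *
manip.servo_line(tcp(.01),vel=.03); manip.servo_line(tcp(-.006),vel=.03); manip.sleep(.2); st("home")
effector.open_jaws(); manip.sleep(.2); st("open")
p=manip.current_tool_pos(); manip.servo_line(p+[0,0,.03],vel=.06); manip.servo_line(p+[0,0,.14],vel=.15); manip.sleep(.3); st("clear")
w=viewer.get_image("wrist")
s=cv2.resize(viewer.get_image("side")[120:225,140:280],(560,420),interpolation=cv2.INTER_CUBIC)
cv2.imwrite("pics/f.png",cv2.resize(cv2.cvtColor(np.hstack([w,s]),cv2.COLOR_RGB2BGR),(800,300)))
```

```text
home t15.50 [-0.112   0.0379  0.0342] F [2.49 2.84 9.94] gap 0.0254 g 30.0
open t16.85 [-0.1132  0.0379  0.0335] F [0.44 0.06 0.16] gap 0.0912 g 0.0
clear t18.68 [-0.1135  0.0377  0.1728] F [-0.21 -0.89  0.18] gap 0.0917 g 0.0
```

View pics/f.png

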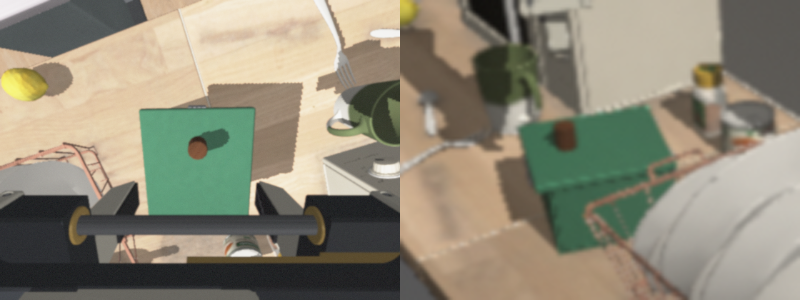

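The lid is flush and parallel to the box with no dark gap, and the gripper is clear and open.

```bash
python3 -c "
from bench import manip
print(manip.hand_in())"
```

```text
the job is handed in; nothing more can be done
None
```

The job is handed in: the green lid lifted about 2 cm freely, snapped shut when pressed, held a tug of about 6 N, and was left shut with the gripper clear and the white box untouched, at about 19 s of the 43 s allowed.

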